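# Tip an instrument panel upright on the test stand and press it home

## Robot

A 6-joint arm with a two-finger parallel gripper is mounted at the origin on the work surface. World frame = base frame: x ahead of the robot, y to its left, z up, the work surface at z = 0. Lengths are in mm, angles in rad, forces in N, time in s.
With the tool pointing down it reaches from about 325 to 775 mm from the base axis. Payload 5.5 kg.
Tool frame: the origin (TCP) lies on the centre line of the jaws, within the pads' length; the fingertips stand env.tips_ahead ahead of it and the grasp point (between the pads) lies 5 mm behind it (env.tips_ahead is the distance from the TCP to the fingertips, in mm); z points along the fingers, y is the line along which they close (so a half turn about z gives the same grasp; the last joint's range is limited). The gripper opens to 88 mm and grips with 3 to 60 N. Pads are 20 mm wide; open, the fingers measure 115 mm over their backs; the gripper's body (75 mm by 178 mm) begins 61 mm behind the grasp point.
Start: joints at [1.272, 0.091, 1.231, -0, 1.82, -0.057], TCP at [143.674, 582.558, 236.631] pointing down, gripper open.
Joint ranges: [-2.87, 2.87], [-0.86, 2.18], [0.17, 2.46], [-1.51, 4.65], [0.06, 2.69], [-2.65, 2.65]. Speed limits (rad/s): [2.57, 2.57, 3.01, 3.14, 3.14, 3.14].

## Interface

Orientations are given as a unit quaternion [x, y, z, w].
In Python, from rig import status, vision, env gives the robot as it stands. The module is installed in compiled form; this text tells all that it offers.
- The arm moves only by the tool apply_moves, never from a script. Its arguments are lists of equal length, an entry for each row: "hand": the opening, from -1 (shut) to 1 (fully open), so that 0 is half open; "dp": the shift along the tool's x, y, z in cm, a list of three; "roll": the turn about the tool's z in degrees. In form: {"hand": [hand, ...], "dp": [[dx, dy, dz], ...], "roll": [roll, ...]}. A call has 1 to 10 rows; each row shifts and turns the commanded pose from where the row before left it, along the tool's axes as they then stand; what a row does not reach is not made up. A row lasts 1/10 s, in which the tool goes at most 50 mm and 8.59 degrees, less where a joint would pass 70% of its speed; a pose out of reach is approached as far as the arm can. A call is refused whole if a number of a shift passes 5 or a number of a turn 8.59, either way. A call with a gripper value outside its range is refused whole. The fingers move at their own pace and stop on an object; "newtons" is the grip in N (left out, the last holds). Time passes only in rows, so rows that do not move let the fingers close. It gives the time, the measured TCP pose, the force, the opening and the grip force at its end, in the units of the state.
- status.read_state(): the state, without advancing time (a new reading comes with each control period).
- vision.capture(name): name is "scene" or "top"; returns (picture, depth): 400x640x3 uint8, red, green, blue; 400x640 float32, mm along the optical axis (not along the pixel's ray), 0 where there is no reading.
- vision.camera_params(name): a dict with "vfov" (degrees; the focal length in pixels is half the picture's height over the tangent of half this angle, whatever the lens; pixels are square), "cx", "cy" (the principal point, pixels), "cam_to_world" (4x4, takes a point from camera to world coordinates). Camera axes: x right, y up, looking along -z (the intrinsics and any distortion apply to the point x, -y, -z); pixel columns grow to the right and rows downward; lengths in mm; the calibration is good to about 2 mm. A picture is of the moment at which its call begins. camera_params takes no time and is no camera call.
- env.close_job(): hands the job in; it is judged then, once.
The state is a dict: "time": time; "joint_positions": joint angles; "dq": joint speeds; "joint_efforts": joint torques, N m; "position": TCP position; "orientation": TCP orientation; "contact_force": force on the tool from outside, world axes, zero at the start; "torque": the same for the moment, N m; "finger_gap": finger opening in mm; "grip_force": force on a finger pad.
Only numpy, scipy, OpenCV 4.12 (cv2) and the standard library are available. Lean on these libraries where they do the work, as an engineer would, in place of code of your own. Each camera call takes 0.05 s, during which the arm holds its last target. There are 200 camera calls.

## Task

Slide the blue-grey instrument panel flat along the bench until its plain foot edge butts against the fence of the test stand, then tip it up on that edge so that it stands upright and flush against the fence with its flange over the top. The flange must press the stiff brass contact bar down until the panel is fully home; do not force the panel, leave it standing by itself about the middle of the fence, and do not disturb the steel sensor or the jar.

Things in the scene. Friction and masses are not known exactly. Their poses are not given: they have to be found in the camera images.
- panel: Blue-grey L-shaped aluminium panel, about 0.33 kg, lying flat and loose. Sheet 120 mm long (x), 130 mm wide (y), 5 mm thick; a 5 mm thick flange along the whole -x end rises to 60 mm above the underside, its outer face at x = -60 mm. The plain foot edge, x = +60 mm, roughly faces the fence at the start. Origin: centre of the sheet's underside; z up while flat. Upright: z into the fence, x down.
- panel_foot (a point): Middle of the lower corner of the panel's foot edge (panel x = +60 mm, z = 0), axes as the panel's. With the foot stopped by the fence, the panel tips about this edge if the flange's outer face is pressed towards the fence (about 10 N) high up while the pusher rises with it along the arc; a level push binds by friction. It balances only in the last 8 degrees: released sooner, it falls back.
- panel_lip (a point): Point on the flange's outer face, mid-width, 30 mm above the sheet's underside (panel x = -60 mm, z = 30 mm), axes as the panel's. When the panel is upright the flange lies level, reaching 55 mm past the fence's face, and this outer face is its top, 120 mm above the bench.
- stand: Fixed test stand: an upright aluminium fence plate 260 mm wide (y), 95 mm high, 12 mm thick, with a steel base 85 mm deep behind it. Origin: on the bench at the middle of the front face of the fence; the face is the plane x = 0 and looks along -x towards the robot; x points into the fence, z up.
- contact_bar (a joint): Travel of the brass contact bar in m: 0 up, 0.010 its end stop, growing as it is pressed down. A level round bar along the fence, 12 mm thick, 212 mm long, axis 27 mm behind the fence's face, top 124 mm above the bench when up. Stiff: yields to a steady push of about 8 N, has no spring and stays where it is left.
- bar_top (a point): Middle of the top of the contact bar (moves with it), axes as the stand's. The panel's flange meets the bar about 15 degrees before upright; when the panel stands flush with the fence, the bar is down by 9 mm.
- sensor: Steel sensor plug standing loose on the bench beside the stand, 32 mm across, 75 mm tall. Origin: centre of its underside.
- jar: Small closed jar with white cap, loose on the other side of the stand, 56 mm across, 75 mm tall. Origin: centre of its underside.
Things that resemble listed ones, but are neither listed nor needed, are in the scene too. Of the things like the panel, leave any that is pink or red; of the rest the smaller one is meant.

How it is judged:
By the outcome, as a careful person would: the job done as asked, in the order asked, and still so for the second after the job is handed in, with the robot touching nothing.
It also fails if it takes over 48 s, if anything falls off the work surface, if the arm or the gripper's body presses on something with over 40 N, if the wrist force passes 120 N, or if a joint passes its speed limit or range.

## Working session

There is one attempt and no reset: what is moved stays moved. The work goes in short steps, Python scripts to look and compute and a tool call to move; the robot and the scene stay as the last step left them, time stands still between calls to the robot, and variables do not carry over. Pictures are saved under pics/ and viewed, at most 10 in all, crops included, and the job is handed in when it is done.

Besides the shell and the picture viewer there is one more tool, called after "Request:" by a JSON object that holds its "method" and its "body". apply_moves: Moves the arm, as the interface text tells. Its arguments: {"type":"object","properties":{"hand":{"type":"array"},"dp":{"type":"array"},"roll":{"type":"array"},"newtons":{"type":"number"}},"required":["hand","dp","roll"]}

```bash
mkdir -p pics
cat > h.py <<'E'
import numpy as np, cv2
from rig import status, vision, env
def cap(n):
    im,d=vision.capture(n); p=vision.camera_params(n); return im,d,p
def world(d,p):
    h,w=d.shape; f=h/2/np.tan(np.radians(p['vfov'])/2)
    v,u=np.mgrid[0:h,0:w].astype(float)
    X=(u-p['cx'])/f*d; Y=-(v-p['cy'])/f*d
    T=np.array(p['cam_to_world'])
    P=np.stack([X,Y,-d,np.ones_like(X)],-1)@T.T
    P=P[...,:3]; P[d<=0]=np.nan
    return P
E
python3 - <<'E'
from h import *
print(env.tips_ahead); s=status.read_state(); print(s)
for n in('scene','top'):
    im,d,p=cap(n); cv2.imwrite(f'pics/{n}0.png',im[...,::-1]); np.savez(f'{n}0.npz',im=im,d=d,P=world(d,p)); print({k:p[k] for k in p})
E
```

```text
14.0
{'time': 0.0, 'joint_positions': array([ 1.27231080e+00,  9.18180949e-02,  1.23187145e+00,  6.11856075e-06,
        1.81979467e+00, -5.66821841e-02]), 'dq': array([-7.01577909e-04, -1.46617673e-04, -1.25030099e-03,  1.59459007e-03,
        5.00016871e-05,  1.47525371e-03]), 'joint_efforts': array([ 1.17692856e-03, -4.46438634e+01, -4.06459916e+01,  6.96190540e-02,
        2.92270834e-02, -1.52083085e-04]), 'position': array([143.58236967, 582.28925773, 235.53941454]), 'orientation': array([ 1.20606545e-01,  9.92699938e-01, -9.30381956e-04, -1.69992837e-04]), 'contact_force': array([ 0.13070359, -0.02125729,  0.43341787]), 'torque': array([-0.0401652 , -0.03681659, -0.04326999]), 'grip_force': 0.0, 'finger_gap': 87.86446014181197}
{'vfov': 57.001393917765064, 'cx': 323.1675915283997, 'cy': 205.996068241749, 'cam_to_world': array([[-1.89312467e-01, -7.22800363e-01,  6.64620513e-01,
         1.11242686e+03],
       [ 9.81916611e-01, -1.39870785e-01,  1.27577167e-01,
         4.14824246e+01],
       [ 7.48170172e-04,  6.76753869e-01,  7.36208965e-01,
         7.53438834e+02],
       [ 0.00000000e+00,  0.00000000e+00,  0.00000000e+00,
         1.00000000e+00]])}
{'vfov': 50.206200442878284, 'cx': 321.0749751078983, 'cy': 200.89778930598504, 'cam_to_world': array([[ 2.05653723e-02,  9.82237372e-01, -1.86512226e-01,
         2.53537570e+02],
       [-9.99573490e-01,  1.63312033e-02, -2.42101167e-02,
        -8.00870973e+01],
       [-2.07341124e-02,  1.86930567e-01,  9.82154295e-01,
         1.31015206e+03],
       [ 0.00000000e+00,  0.00000000e+00,  0.00000000e+00,
         1.00000000e+00]])}
```

View pics/scene0.png

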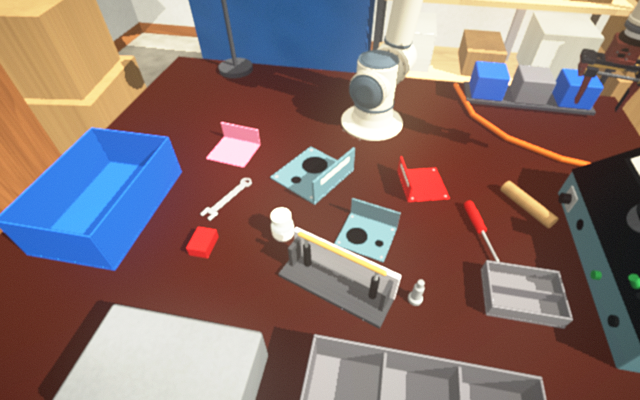

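View pics/top0.png

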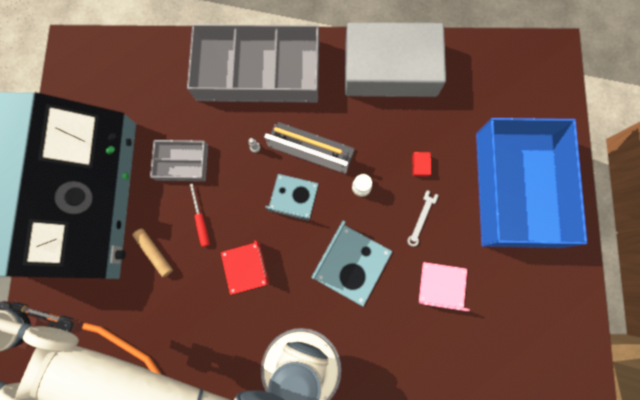

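The scene view shows the small blue-grey panel at (370,230) and the stand at (345,275), with the jar at (281,224) and the sensor at (417,292).

Possible panels in the top view are small blue-grey (294,197), larger blue-grey (352,265), red (245,268) and pink (443,286). I choose the small one at (294,197), and will check it in a crop.

Run:
```python
from h import *
z=np.load('top0.npz'); im,P=z['im'],z['P']
c=im[110:230,230:390]; cv2.imwrite('pics/crop0.png',cv2.resize(c[...,::-1],(800,600),interpolation=cv2.INTER_CUBIC))
for r,c in[(180,320),(215,240),(230,300)]: print('bench',P[r,c])
def show(nm,m):
    q=P[m]; 
    if len(q)<5: print(nm,len(q));return
    r=cv2.minAreaRect(q[:,:2].astype(np.float32)); print(nm,len(q),r,cv2.boxPoints(r).round(1).tolist(),'z',np.percentile(q[:,2],[5,50,95]).round(1))
for src in('top0','scene0'):
    z=np.load(src+'.npz'); im,P=z['im'].astype(int),z['P']; print(src)
    R,G,B=im[...,0],im[...,1],im[...,2]; Z=P[...,2]; X=P[...,0]; Y=P[...,1]
    if src=='top0':
        print('jar',P[183,362],'sensor',P[145,254],'fence',P[140,290],P[160,340])
        cx,cy=P[197,300,:2]
    near=(np.hypot(X-cx,Y-cy)<115)&(B>R+8)
    show('sheet',near&(Z<12)&(Z>1)); show('flange',near&(Z>25)&(Z<70))
    show('flangetop',near&(Z>52)&(Z<66))
    reg=(np.hypot(X-cx-90,Y-cy)<190)
    show('bar',reg&(R>B+60)&(G>B+30)&(Z>105)&(Z<135))
    show('fencetop',reg&(Z>88)&(Z<101))
    for nm,(jx,jy) in dict(jar=(281,224),sen=(417,292)).items() if src=='scene0' else dict(jar=(362,183),sen=(254,145)).items():
        w=P[jx*0+jy,jx]; m=(np.hypot(X-w[0],Y-w[1])<45)&(Z>15)&(Z<90)
        show(nm,m)
```

```text
bench [570.347274   -42.90556429  -4.05934889]
bench [453.8005712  204.6628751   -2.70604642]
bench [409.42507656  15.18442535   3.10035563]
top0
jar [ 544.05692809 -169.81310049   75.15373789] sensor [665.95960554 162.43033993  48.11576926] fence [695.50990944  54.89923267  13.35861165] [ 608.22185259 -103.44285988   94.17324139]
sheet 1156 ((515.0460205078125, 39.9116325378418), (131.62303161621094, 118.60376739501953), 76.54035186767578) [[442.1000061035156, -10.300000190734863], [557.4000244140625, -37.900001525878906], [588.0, 90.0999984741211], [472.70001220703125, 117.69999694824219]] z [2.2 5.7 9.9]
flange 137 ((458.20037841796875, 51.76824951171875), (128.9950714111328, 6.154820919036865), 76.7405776977539) [[440.3999938964844, -10.300000190734863], [446.3999938964844, -11.699999809265137], [476.0, 113.80000305175781], [470.0, 115.30000305175781]] z [29.7 57.  64.2]
flangetop 85 ((458.6381530761719, 51.743507385253906), (128.87454223632812, 5.600021839141846), 77.04989624023438) [[441.5, -10.399999618530273], [446.8999938964844, -11.699999809265137], [475.79998779296875, 113
[... 2418 characters left out ...]
000244140625, -121.69999694824219], [623.2999877929688, -132.3000030517578], [706.2000122070312, 113.0], [674.9000244140625, 123.5999984741211]] z [90.  95.7 97.8]
jar 598 ((551.115234375, -171.70175170898438), (50.568336486816406, 55.49414825439453), 13.428642272949219) [[520.0999755859375, -150.60000610351562], [533.0, -204.60000610351562], [582.2000122070312, -192.8000030517578], [569.2999877929688, -138.8000030517578]] z [20.5 62.5 77. ]
sen 229 ((675.0159301757812, 150.58290100097656), (60.68071365356445, 23.351266860961914), 88.61703491210938) [[662.5999755859375, 120.5], [686.0, 120.0], [687.4000244140625, 180.60000610351562], [664.0999755859375, 181.1999969482422]] z [16.2 52.3 77. ]
```

View pics/crop0.png

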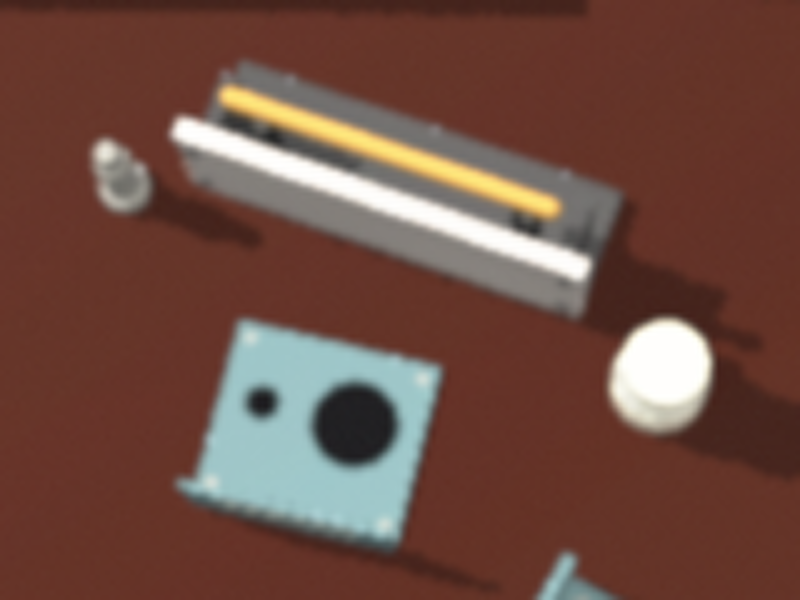

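The crop confirms the choice. It shows the small blue-grey panel lying flat, with its flange on the robot side at (290,510) and its plain foot edge facing the fence at (340,345).

Moving above the approach point behind the flange.

Request:
{"method": "apply_moves", "body": {"hand": [1, 1, 1, 1, 1, 1, 1, 1, 1, 1], "dp": [[0, 0, 0], [-2, -1.8, 0], [-2.4, -2.2, 0], [-2.4, -2.2, 0], [-2.4, -2.2, 0], [-2.4, -2.2, 0], [-2.4, -2.2, 0], [-2.4, -2.2, 0], [-2.4, -2.2, 0], [-2.4, -2.2, 0]], "roll": [5, 0, 0, 0, 0, 0, 0, 0, 0, 0]}}

```text
time: 1.1
position: [281.9, 329.1, 236.2]
orientation: [0.164, 0.987, -0.0, -0.0]
contact_force: [0.3, 0.0, -0.3]
finger_gap: 88.1
grip_force: 0.0
```

Request:
{"method": "apply_moves", "body": {"hand": [1, 1, 1, 1, 1, 1, 1, 1, 1, 1], "dp": [[-2.4, -2.2, 0], [-2.4, -2.2, 0], [-2.4, -2.2, 0], [-2.4, -2.2, 0], [-2.4, -2.2, 0], [-2.4, -2.2, 0], [-2.4, -2.2, 0], [-2.4, -2.2, 0], [-1, -0.6, 0], [0, 0, 0]], "roll": [0, 0, 0, 0, 0, 0, 0, 0, 0, 0]}}

```text
time: 2.1
position: [414.3, 92.2, 236.1]
orientation: [0.165, 0.986, -0.0, -0.001]
contact_force: [-1.6, 1.5, -0.4]
finger_gap: 87.8
grip_force: 0.0
```

```bash
cat >> h.py <<'E'
from scipy.spatial.transform import Rotation as Ro
O=np.array([634.8,0.1]); a=np.radians(-18.9); N=np.array([np.cos(a),np.sin(a)]); T_=np.array([-N[1],N[0]])
def st():
    s=status.read_state(); d=np.array(s['position'][:2])-O; R=Ro.from_quat(s['orientation']).as_matrix()
    f=np.array(s['contact_force'])
    print('t',round(s['time'],2),'n %.1f lat %.1f tipz %.1f'%(d@N,d@T_,s['position'][2]-env.tips_ahead),'yaw_y %.2f'%np.degrees(np.arctan2(R[1,1],R[0,1])),'tilt',R[:2,2].round(4),'F n/t/z',round(f[:2]@N,2),round(f[:2]@T_,2),round(f[2],2),s['finger_gap'].round(1))
E
python3 -c "
from h import *
st()"
```

```text
Traceback (most recent call last):
  File "h.py", line 18, in st
    print('t',round(s['time'],2),'n %.1f lat %.1f tipz %.1f'%(d@N,d@T_,s['position'][2]-env.tips_ahead),'yaw_y %.2f'%np.degrees(np.arctan2(R[1,1],R[0,1])),'tilt',R[:2,2].round(4),'F n/t/z',round(f[:2]@N,2),round(f[:2]@T_,2),round(f[2],2),s['finger_gap'].round(1))
                                                                                                                                                                                                                                              ^^^^^^^^^^^^^^^^^^^^^
AttributeError: 'float' object has no attribute 'round'
```

Request:
{"method": "apply_moves", "body": {"hand": [1, 1, 1, 1, 1, 1, 1, 1, 1, 1], "dp": [[-1.3, -1, 0], [-1.3, -1.0, 0], [0, 0, 3], [0, 0, 3], [0, 0, 3], [0, 0, 3], [0, 0, 3], [0, 0, 2], [0, 0, 0.7], [0, 0, 0]], "roll": [0, 0, 0, 0, 0, 0, 0, 0, 0, 0]}}

```text
time: 3.1
position: [431.2, 66.6, 58.9]
orientation: [0.163, 0.987, -0.0, -0.001]
contact_force: [-0.6, -0.3, -0.2]
finger_gap: 87.6
grip_force: 0.0
```

```bash
sed -i "s/s\['finger_gap'\].round(1)/round(float(s['finger_gap']),1)/" h.py
python3 -c "
from h import *
st()
im,d,p=cap('top');cv2.imwrite('pics/t1.png',cv2.resize(im[100:280,200:420,::-1],(800,600)[:1]+(654-54,)))
st()"
```

```text
t 3.1 n -214.1 lat -3.1 tipz 44.9 yaw_y 71.22 tilt [-0.002   0.0002] F n/t/z -0.51 -0.5 -0.17 87.6
t 3.15 n -213.3 lat -2.9 tipz 46.2 yaw_y 71.21 tilt [0.0001 0.0002] F n/t/z 0.12 0.14 -0.13 87.4
```

View pics/t1.png

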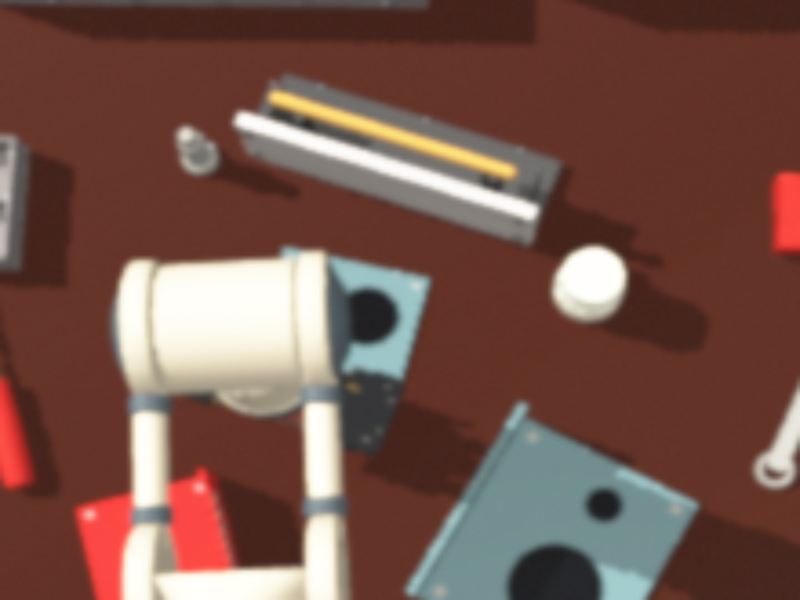

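The arm is behind the flange, with the panel undisturbed and its foot edge at (355,263). Sliding now.

Request:
{"method": "apply_moves", "body": {"hand": [1, 1, 1, 1, 1, 1, 1, 1, 1, 1], "dp": [[-0.4, 0, 0], [-0.6, 0, 0], [-0.8, 0, 0], [-0.8, 0, 0], [-0.8, 0, 0], [-0.8, 0, 0], [-0.8, 0, 0], [-0.8, 0, 0], [-0.8, 0, 0], [-0.6, 0, 0]], "roll": [0, 0, 0, 0, 0, 0, 0, 0, 0, 0]}}

```text
time: 4.15
position: [500.9, 42.1, 59.5]
orientation: [0.164, 0.986, -0.0, -0.0]
contact_force: [-2.2, 1.3, 1.7]
finger_gap: 87.9
grip_force: 1.3
```

```bash
cat >> h.py <<'E'
def panel(src='scene'):
    im,d,p=cap(src); P=world(d,p); im=im.astype(int); D=P[...,:2]-O; n=D@N; t=D@T_; z=P[...,2]
    bl=(im[...,2]>im[...,0]+8)&(abs(t)<110)&(n>-250)&(n<5)
    for nm,m in dict(sheet=bl&(z>1)&(z<12),flange=bl&(z>20)&(z<70)).items():
        q=np.stack([n[m],t[m]],-1).astype(np.float32)
        if len(q)>9: r=cv2.minAreaRect(q); print(nm,len(q),np.round(r[0],1),np.round(r[1],1),round(r[2],1),'n',np.percentile(q[:,0],[1,99]).round(1),'t',np.percentile(q[:,1],[1,99]).round(1))
    return im.astype(np.uint8)
E
python3 -c "
from h import *
st(); panel(); st()"
```

```text
t 4.15 n -140.3 lat -3.7 tipz 45.5 yaw_y 71.14 tilt [-0.0001 -0.0001] F n/t/z -2.52 0.53 1.7 87.9
sheet 998 [-92.6  -8.4] [132.4  66.3] 89.6 n [-124.5  -61.4] t [-71.2  57.1]
flange 560 [-123.5   -6.9] [  7.2 128.9] 0.5 n [-126.5 -120.8] t [-69.4  55.1]
t 4.2 n -139.6 lat -3.7 tipz 45.6 yaw_y 71.12 tilt [ 0.0009 -0.0004] F n/t/z -0.42 -1.69 0.06 87.6
```

Request:
{"method": "apply_moves", "body": {"hand": [1, 1, 1, 1], "dp": [[-0.2, 0, 0], [-0.15, 0, 0], [-0.1, 0, 0], [0, 0, 0]], "roll": [0, 0, 0, 0]}}

```text
time: 4.6
position: [504.5, 40.9, 59.5]
orientation: [0.164, 0.986, -0.0, 0.0]
contact_force: [-0.6, -0.4, 0.6]
finger_gap: 87.8
grip_force: 0.4
```

```bash
python3 -c "
from h import *
st(); panel(); st()"
```

```text
t 4.6 n -136.5 lat -3.6 tipz 45.5 yaw_y 71.15 tilt [ 0.0001 -0.0001] F n/t/z -0.44 -0.56 0.62 87.8
sheet 975 [-90.1  -8.3] [132.8  62.9] 89.9 n [-120.8  -61.1] t [-71.7  57.2]
flange 553 [-119.9   -6.8] [  6.2 128.5] 0.4 n [-122.3 -117.1] t [-69.8  55.4]
t 4.65 n -136.5 lat -3.6 tipz 45.5 yaw_y 71.15 tilt [ 0.0002 -0.0002] F n/t/z -0.96 -0.68 -1.37 87.8
```

Request:
{"method": "apply_moves", "body": {"hand": [1, 1, 1], "dp": [[-0.1, 0, 0], [-0.1, 0, 0], [0, 0, 0]], "roll": [0, 0, 0]}}

```text
time: 4.95
position: [506.5, 40.2, 59.5]
orientation: [0.164, 0.986, -0.0, 0.0]
contact_force: [0.2, 0.7, -0.4]
finger_gap: 87.8
grip_force: 0.4
```

Request:
{"method": "apply_moves", "body": {"hand": [1, 1, 1], "dp": [[-0.1, 0, 0], [-0.1, 0, 0], [0, 0, 0]], "roll": [0, 0, 0]}}

```text
time: 5.25
position: [507.8, 39.8, 59.6]
orientation: [0.164, 0.986, 0.0, -0.001]
contact_force: [-3.8, 2.1, 1.5]
finger_gap: 87.8
grip_force: 2.4
```

```bash
python3 -c "
from h import *
st(); panel(); st()"
```

```text
t 5.25 n -133.0 lat -3.6 tipz 45.6 yaw_y 71.14 tilt [-0.0014  0.0005] F n/t/z -4.23 0.72 1.51 87.8
sheet 942 [-89.   -7.9] [131.6  60. ] 89.7 n [-117.4  -60.4] t [-70.4  57.1]
flange 549 [-116.2   -7.7] [  6.8 128.4] 1.1 n [-118.5 -113.5] t [-70.9  55.1]
t 5.3 n -133.0 lat -3.6 tipz 45.5 yaw_y 71.14 tilt [-0.0013  0.0004] F n/t/z -5.02 -0.85 1.96 87.9
```

Request:
{"method": "apply_moves", "body": {"hand": [1, 1], "dp": [[-0.05, 0, 0], [0, 0, 0]], "roll": [0, 0]}}

```text
time: 5.5
position: [507.9, 39.8, 59.5]
orientation: [0.164, 0.986, 0.0, -0.001]
contact_force: [-5.7, 2.0, 1.9]
finger_gap: 87.6
grip_force: 3.6
```

```bash
python3 -c "
import numpy as np
th=np.radians(np.arange(0,91,3.)); zp=45.5
d=np.interp(th,[0,.1,1.57],[1.2,2.2,2.2])
x=-120*np.cos(th)+(zp-5)*np.sin(th)+d*np.cos(th); z=120*np.sin(th)+zp*np.cos(th)-d*np.sin(th)
for i in range(30): print(3*i+3,round(-(x[i+1]-x[i])/10,2),round(-(z[i+1]-z[i])/10,2),'abs',(x[i+1]-x[0]).round(1),z[i+1].round(1))
"
```

```text
3 -0.28 -0.61 abs 2.8 51.6
6 -0.31 -0.59 abs 5.9 57.6
9 -0.29 -0.58 abs 8.8 63.4
12 -0.32 -0.56 abs 12.0 69.0
15 -0.35 -0.54 abs 15.5 74.4
18 -0.38 -0.52 abs 19.3 79.7
21 -0.41 -0.5 abs 23.3 84.7
24 -0.43 -0.48 abs 27.7 89.5
27 -0.46 -0.45 abs 32.2 94.0
30 -0.48 -0.43 abs 37.0 98.3
33 -0.5 -0.4 abs 42.1 102.3
36 -0.52 -0.37 abs 47.3 106.1
39 -0.54 -0.34 abs 52.7 109.5
42 -0.56 -0.31 abs 58.4 112.6
45 -0.58 -0.28 abs 64.1 115.5
48 -0.59 -0.25 abs 70.1 118.0
51 -0.61 -0.22 abs 76.1 120.2
54 -0.62 -0.19 abs 82.3 122.0
57 -0.63 -0.15 abs 88.6 123.6
60 -0.64 -0.12 abs 95.0 124.8
63 -0.64 -0.08 abs 101.4 125.6
66 -0.65 -0.05 abs 107.9 126.1
69 -0.65 -0.02 abs 114.4 126.3
72 -0.65 0.02 abs 120.9 126.1
75 -0.65 0.05 abs 127.4 125.6
78 -0.65 0.09 abs 133.9 124.7
81 -0.65 0.12 abs 140.4 123.5
84 -0.64 0.16 abs 146.8 121.9
87 -0.63 0.19 abs 153.1 120.0
90 -0.62 0.22 abs 159.3 117.8
```

Request:
{"method": "apply_moves", "body": {"hand": [1, 1, 1, 1], "dp": [[-0.28, 0, -0.61], [-0.31, 0, -0.59], [-0.29, 0, -0.58], [0, 0, 0]], "roll": [0, 0, 0, 0]}}

```text
time: 5.9
position: [516.2, 37.1, 78.1]
orientation: [0.164, 0.986, 0.0, -0.001]
contact_force: [-8.7, 3.0, 2.6]
finger_gap: 88.0
grip_force: 4.9
```

```bash
python3 -c "
from h import *
st(); im=panel(); cv2.imwrite('pics/s2.png',cv2.resize(im[160:340,240:480,::-1],(800,600))); st()"
```

```text
t 5.9 n -124.2 lat -3.4 tipz 64.1 yaw_y 71.15 tilt [-0.0025  0.0011] F n/t/z -9.18 0.08 2.58 88.0
flange 929 [-91.4  -7. ] [129.2  48.4] 89.0 n [-114.7  -76.8] t [-70.2  56.5]
t 5.95 n -124.4 lat -3.4 tipz 63.7 yaw_y 71.16 tilt [-0.0029  0.0012] F n/t/z -9.28 0.52 2.98 87.6
```

View pics/s2.png

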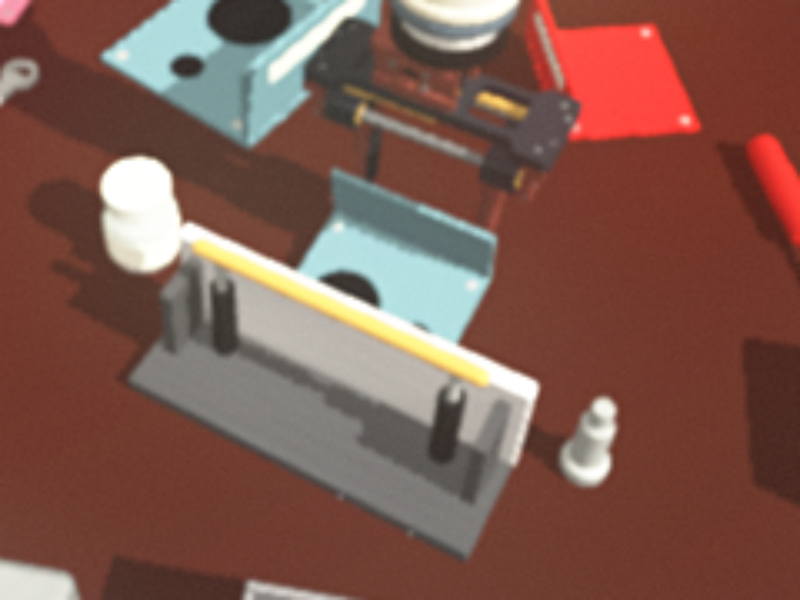

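The panel is tilting evenly: flange top runs from (335,175) to (495,240), and the foot is at the fence. The push is about 9 N, so I continue along the arc.

Request:
{"method": "apply_moves", "body": {"hand": [1, 1, 1, 1, 1, 1, 1], "dp": [[-0.32, 0, -0.56], [-0.35, 0, -0.54], [-0.38, 0, -0.52], [-0.41, 0, -0.5], [-0.43, 0, -0.48], [-0.46, 0, -0.45], [-0.48, 0, -0.43]], "roll": [0, 0, 0, 0, 0, 0, 0]}}

```text
time: 6.65
position: [543.6, 27.7, 113.4]
orientation: [0.164, 0.987, 0.0, -0.0]
contact_force: [-6.7, 2.4, 5.7]
finger_gap: 87.8
grip_force: 4.2
```

```bash
cat >> h.py <<'E'
def tilt():
    im,d,p=cap('scene'); P=world(d,p); im=im.astype(int); D=P[...,:2]-O; n=D@N+1.5; t=D@T_; z=P[...,2]
    m=(im[...,2]>im[...,0]+8)&(abs(t)<100)&(n>-150)&(n<70)&(z>20)&(z<150)
    for lo,hi in((-80,-30),(-30,30),(30,80)):
        k=m&(t>lo)&(t<hi); 
        if k.sum()<20: print(lo,k.sum()); continue
        q=np.stack([n[k],z[k]],-1); i=q[:,1].argmax(); e=q[q[:,0].argmax()]; print(lo,k.sum(),'n',np.percentile(q[:,0],[1,50,99]).round(1),'z',np.percentile(q[:,1],[1,50,99]).round(1))
        l=cv2.fitLine(q.astype(np.float32),cv2.DIST_HUBER,0,.01,.01).ravel(); print('  line ang',np.degrees(np.arctan2(l[1],l[0])).round(1))
    b=(im[...,0]>im[...,2]+60)&(im[...,1]>im[...,2]+30)&(n>10)&(n<45)&(abs(t)<110)&(z>95)
    if b.any(): print('bar z',np.percentile(z[b],[50,90]).round(1),'n',np.median(n[b]).round(1),b.sum())
    return im.astype(np.uint8)
E
python3 -c "
from h import *
st(); tilt()"
```

```text
t 6.65 n -95.2 lat -3.4 tipz 99.4 yaw_y 71.16 tilt [-0.0004  0.0005] F n/t/z -7.16 0.11 5.66 87.8
-80 436 n [-98.2 -74.4 -44.1] z [ 30.6  51.9 111.7]
  line ang -32.7
-30 697 n [-98.1 -74.3 -43.8] z [ 31.2  51.7 112.3]
  line ang -32.5
30 382 n [-98.  -72.7 -43.3] z [ 30.8  50.  112.9]
  line ang -33.0
bar z [121.9 124.4] n 32.3 430
```

Request:
{"method": "apply_moves", "body": {"hand": [1, 1, 1, 1, 1, 1, 1, 1, 1], "dp": [[-0.5, 0, -0.4], [-0.52, 0, -0.37], [-0.54, 0, -0.34], [-0.56, 0, -0.31], [-0.58, 0, -0.28], [-0.59, 0, -0.25], [-0.61, 0, -0.22], [-0.62, 0, -0.19], [-0.63, 0, -0.15]], "roll": [0, 0, 0, 0, 0, 0, 0, 0, 0]}}

```text
time: 7.6
position: [593.8, 10.5, 139.2]
orientation: [0.164, 0.986, -0.0, 0.002]
contact_force: [-1.8, 0.5, 4.8]
finger_gap: 87.7
grip_force: 2.7
```

```bash
python3 -c "
from h import *
st(); tilt()"
```

```text
t 7.6 n -42.2 lat -3.5 tipz 125.2 yaw_y 71.14 tilt [ 0.0036 -0.0007] F n/t/z -1.9 -0.07 4.79 87.7
-80 298 n [-60.9 -39.9 -14.4] z [ 52.6  77.4 134.3]
  line ang 74.2
-30 519 n [-61.7 -40.7 -14.1] z [ 51.7  77.5 134.7]
  line ang -83.9
30 317 n [-61.4 -38.9 -13.9] z [ 50.4  77.3 134.5]
  line ang 82.3
bar z [121.9 124.1] n 32.2 431
```

Request:
{"method": "apply_moves", "body": {"hand": [1, 1, 1, 1, 1, 1], "dp": [[-0.64, 0, -0.12], [-0.64, 0, -0.08], [-0.65, 0, -0.05], [-0.65, 0, -0.02], [-0.65, 0, 0.02], [0, 0, 0]], "roll": [0, 0, 0, 0, 0, 0]}}

```text
time: 8.25
position: [625.1, -0.3, 141.6]
orientation: [0.164, 0.986, -0.0, 0.002]
contact_force: [0.6, 0.1, 6.7]
finger_gap: 88.0
grip_force: 2.9
```

```bash
python3 -c "
from h import *
st(); im=tilt(); cv2.imwrite('pics/s3.png',cv2.resize(im[160:340,240:480,::-1],(800,600)))"
```

```text
t 8.25 n -9.0 lat -3.5 tipz 127.6 yaw_y 71.12 tilt [ 0.0049 -0.0009] F n/t/z 0.5 0.33 6.73 88.0
-80 206 n [-35.6  -7.3  20.1] z [ 66.3 126.3 135.7]
  line ang 17.5
-30 394 n [-36.6 -15.3  20.1] z [ 66.8 122.5 134.1]
  line ang 16.9
30 210 n [-36.1 -11.7  20. ] z [ 65.4 123.4 133.8]
  line ang 51.1
bar z [122.3 125. ] n 31.4 521
```

View pics/s3.png

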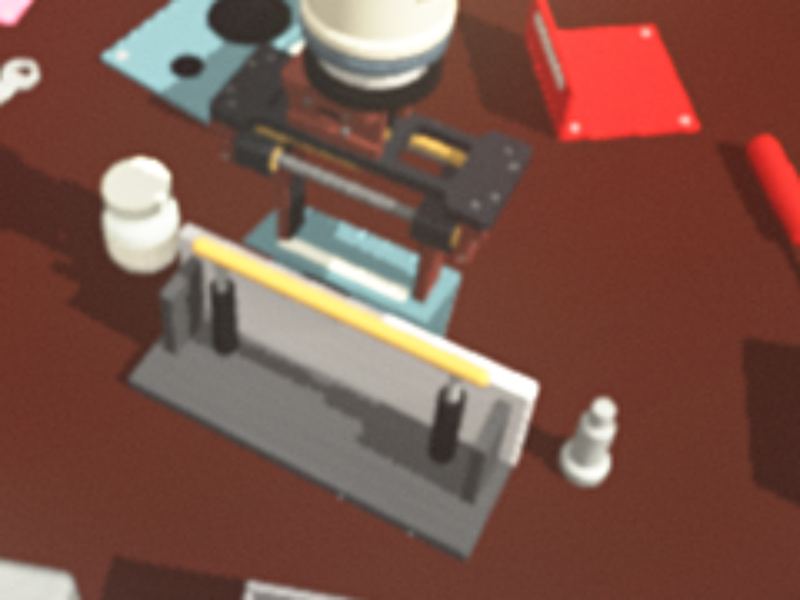

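The flange is level across and nearly over the bar, from (250,240) to (450,330). Jar and sensor are untouched. Continuing slowly onto the bar.

Request:
{"method": "apply_moves", "body": {"hand": [1, 1, 1, 1, 1, 1, 1], "dp": [[-0.33, 0, 0.03], [-0.33, 0, 0.03], [-0.33, 0, 0.05], [-0.33, 0, 0.06], [-0.33, 0, 0.07], [-0.33, 0, 0.08], [0, 0, 0]], "roll": [0, 0, 0, 0, 0, 0, 0]}}

```text
time: 9.0
position: [643.0, -6.4, 139.2]
orientation: [0.164, 0.986, -0.0, 0.002]
contact_force: [-3.5, 0.8, 8.3]
finger_gap: 87.6
grip_force: 4.6
```

```bash
python3 -c "
from h import *
st(); im=tilt()"
```

```text
t 9.0 n 9.8 lat -3.5 tipz 125.2 yaw_y 71.14 tilt [ 0.0037 -0.0006] F n/t/z -3.61 -0.35 8.34 87.6
-80 216 n [-18.6  12.7  38.6] z [118.8 125.3 141.1]
  line ang 8.3
-30 438 n [-19.7   3.9  38.6] z [118.8 123.4 129.4]
  line ang 8.1
30 192 n [-19.   12.9  38.5] z [ 79.9 124.4 129.9]
  line ang 9.6
bar z [120.4 220.7] n 32.4 201
```

Request:
{"method": "apply_moves", "body": {"hand": [1, 1, 1, 1, 1, 1], "dp": [[-0.3, 0, 0.1], [-0.3, 0, 0.1], [-0.3, 0, 0.1], [-0.3, 0, 0.1], [-0.2, 0, 0.1], [0, 0, 0]], "roll": [0, 0, 0, 0, 0, 0]}}

```text
time: 9.65
position: [657.1, -11.3, 135.2]
orientation: [0.164, 0.986, -0.0, 0.004]
contact_force: [0.0, -0.2, 9.8]
finger_gap: 88.0
grip_force: 5.2
```

```bash
python3 -c "
from h import *
st(); im=tilt()"
```

```text
t 9.65 n 24.8 lat -3.5 tipz 121.2 yaw_y 71.12 tilt [ 0.0069 -0.0015] F n/t/z 0.11 -0.18 9.83 88.0
-80 261 n [-3.8 26.4 53.3] z [ 51.3 121.5 134. ]
  line ang 0.8
-30 495 n [-5.3 18.8 53.5] z [ 51.1 121.4 124.4]
  line ang 1.3
30 181 n [-2.5 35.3 53.5] z [ 53.1 121.7 124.6]
  line ang 1.6
bar z [116.  233.4] n 30.6 240
```

Request:
{"method": "apply_moves", "body": {"hand": [1, 1, 1, 1], "dp": [[-0.1, 0, 0.05], [0, 0, 0.05], [0, 0, 0.05], [0, 0, 0]], "roll": [0, 0, 0, 0]}}

```text
time: 10.1
position: [658.3, -11.6, 134.8]
orientation: [0.164, 0.986, -0.0, 0.004]
contact_force: [-2.2, -1.1, 13.0]
finger_gap: 87.9
grip_force: 6.8
```

Request:
{"method": "apply_moves", "body": {"hand": [1, 1, 1, 1], "dp": [[0, 0, 0.05], [0, 0, 0.05], [0, 0, 0], [0, 0, 0]], "roll": [0, 0, 0, 0]}}

```text
time: 10.5
position: [658.6, -11.8, 134.7]
orientation: [0.164, 0.986, -0.0, 0.005]
contact_force: [-1.1, -0.1, 16.1]
finger_gap: 88.1
grip_force: 7.9
```

```bash
python3 -c "
from h import *
st(); im=tilt(); st()"
```

```text
t 10.5 n 26.4 lat -3.5 tipz 120.7 yaw_y 71.12 tilt [ 0.0099 -0.0021] F n/t/z -1.02 -0.47 16.08 88.1
-80 263 n [-1.9 28.7 54.9] z [ 47.5 121.2 140.8]
  line ang 0.5
-30 502 n [-3.4 20.4 55.2] z [ 47.2 121.3 123.8]
  line ang 0.6
30 180 n [-1.2 37.5 55.4] z [ 61.  121.3 123.5]
  line ang 1.3
bar z [115.8 233.2] n 30.6 243
t 10.55 n 26.4 lat -3.5 tipz 120.7 yaw_y 71.12 tilt [ 0.0099 -0.0021] F n/t/z -1.77 -0.8 16.26 87.9
```

Force now rises without motion, so the panel is home. Lifting off straight up and inspecting.

Request:
{"method": "apply_moves", "body": {"hand": [1, 1, 1, 1, 1, 1, 1, 1, 1, 1], "dp": [[0, 0, -0.2], [0, 0, -0.2], [0, 0, -0.5], [0, 0, -1.5], [0, 0, -3], [0, 0, -4], [2.5, 0, -3], [4, 0, -1], [4, 0, 0], [4, 0, 0]], "roll": [0, 0, 0, 0, 0, 0, 0, 0, 0, 0]}}

```text
time: 11.55
position: [517.6, 36.4, 264.2]
orientation: [0.164, 0.986, 0.0, 0.0]
contact_force: [-0.6, 0.1, 0.3]
finger_gap: 87.7
grip_force: 0.0
```

Request:
{"method": "apply_moves", "body": {"hand": [1, 1, 1, 1, 1], "dp": [[4, 2, 0], [3, 4, 0], [1, 4, 0], [0, 4, 0], [0, 2, 0]], "roll": [0, 0, 0, 0, 0]}}

```text
time: 12.05
position: [494.6, 216.1, 263.5]
orientation: [0.162, 0.987, 0.0, -0.0]
contact_force: [-0.5, -1.2, -0.0]
finger_gap: 88.3
grip_force: 0.0
```

Run:
```python
from h import *
st(); im=tilt()
for src in('scene','top'):
    im,d,p=cap(src); P=world(d,p); D=P[...,:2]-O; n=D@N+(1.5 if src=='scene' else 0); t=D@T_; z=P[...,2]; i=im.astype(int)
    bl=(i[...,2]>i[...,0]+8)&(abs(t)<100)&(n<70)
    top=bl&(z>112)&(z<130)&(n>-10)
    q=np.stack([n[top],t[top]],-1).astype(np.float32); r=cv2.minAreaRect(q); A=np.c_[n[top],t[top],np.ones(top.sum())]
    print(src,np.round(r[0],1),np.round(r[1],1),round(r[2],1),'zmean',z[top].mean().round(1),'slopes deg',np.degrees(np.linalg.lstsq(A,z[top],rcond=None)[0][:2]).round(2),'t',np.percentile(q[:,1],[1,99]).round(1))
    fr=bl&(z>10)&(z<100)&(n>-40)
    if fr.sum()>30:
        print('front n by z:',[(a,np.median(n[fr&(z>a)&(z<a+20)]).round(1)) for a in(10,30,50,70) if (fr&(z>a)&(z<a+20)).any()])
    b=(i[...,0]>i[...,2]+60)&(i[...,1]>i[...,2]+30)&(n>10)&(n<45)&(abs(t)<110)&(abs(t)>68)&(z>95)&(z<130)
    print('bar z',np.median(z[b]).round(1),b.sum())
    c=im[130:320,240:460] if src=='scene' else im[110:230,230:390]
    cv2.imwrite(f'pics/f_{src}.png',cv2.resize(c[...,::-1],(800,600),interpolation=cv2.INTER_CUBIC))
```

```text
t 12.05 n -202.6 lat 158.9 tipz 249.5 yaw_y 71.30 tilt [-0.      0.0007] F n/t/z -0.05 -1.27 -0.03 88.3
-80 388 n [-4.2 22.6 55.1] z [ 47.  121.1 123.4]
  line ang 0.5
-30 505 n [-3.5 18.7 55.2] z [ 47.6 121.1 123.5]
  line ang 0.1
30 317 n [-3.4 23.1 55. ] z [ 94.6 121.1 123.8]
  line ang 0.4
bar z [114.3 116.9] n 31.9 166
scene [25.1 -7.2] [130.   61.3] 90.0 zmean 121.1 slopes deg [0.29 0.02] t [-70.9  56.8]
front n by z: [(30, np.float64(12.9)), (50, np.float64(13.7)), (70, np.float64(33.2))]
bar z 114.3 142
top [23.1 -7.2] [ 59.8 130.2] 0.1 zmean 120.9 slopes deg [ 1.55 -0.06] t [-70.5  56.8]
front n by z: [(10, np.float64(-4.2)), (30, np.float64(-4.4)), (50, np.float64(-4.7)), (70, np.float64(-5.0))]
bar z 114.4 95
```

View pics/f_scene.png

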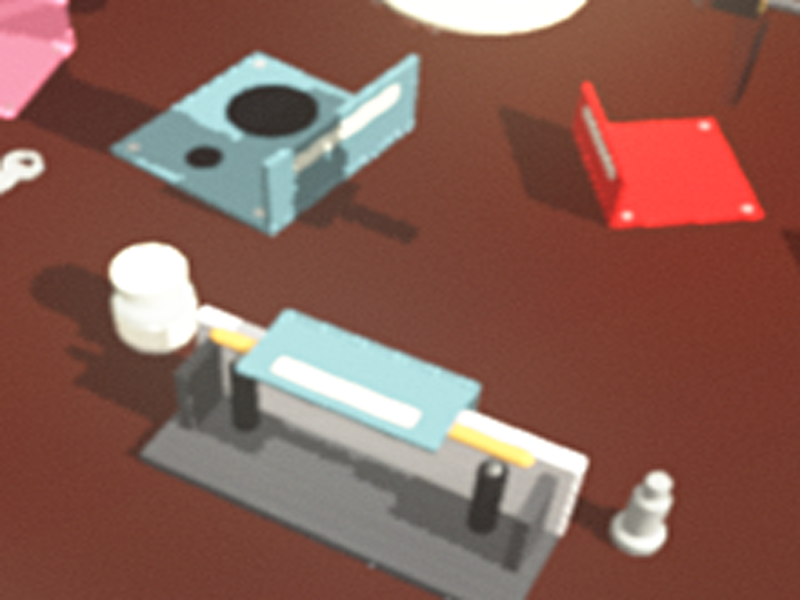

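View pics/f_top.png

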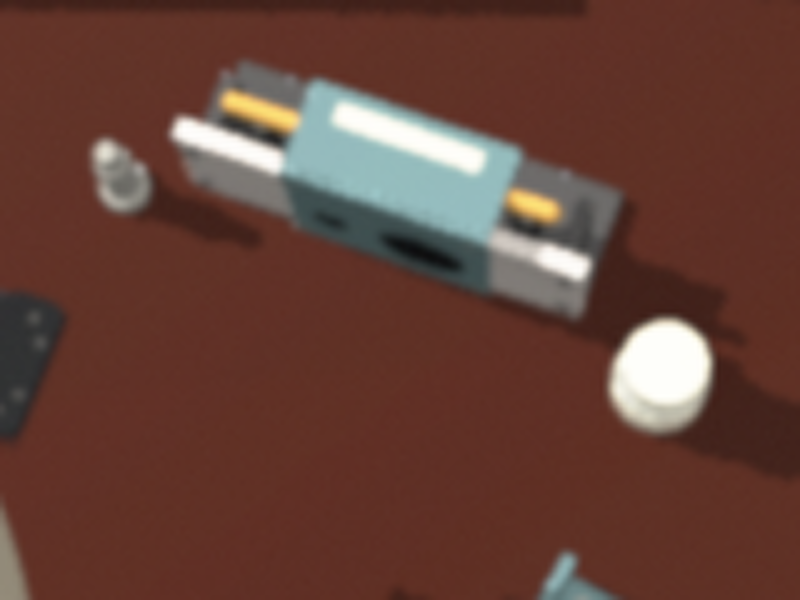

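The views show the panel standing at the fence with its flange over the bar, at (400,125) in the top crop. The sensor at (120,180) and jar at (660,375) have not moved. I'll check that it is fully home against the initial images.

Run:
```python
from h import *
for src in('scene','top'):
    z0=np.load(src+'0.npz'); S=[]
    ims=[cap(src) for _ in range(6)]
    P1=np.nanmedian([world(d,p) for _,d,p in ims],0); im1=ims[0][0]
    for nm,im,P in(('before',z0['im'],z0['P']),('after',im1,P1)):
        off=1.5 if src=='scene' else 0
        D=P[...,:2]-O; n=D@N+off; t=D@T_; z=P[...,2]; i=im.astype(int)
        b=(i[...,0]>i[...,2]+60)&(i[...,1]>i[...,2]+30)&(n>10)&(n<45)&(abs(t)<104)&(z>95)&(z<130)
        for lo,hi in((-104,-72),(60,104)):
            k=b&(t>lo)&(t<hi); print(src,nm,lo,'bar z med/p85',np.percentile(z[k],[50,85]).round(1),k.sum())
        grey=(abs(i[...,2]-i[...,0])<15)&(n>-8)&(n<8)&(z>15)&(z<85)&(abs(t)<125)
        blue=(i[...,2]>i[...,0]+8)&(n>-15)&(n<8)&(z>15)&(z<110)&(abs(t)<80)
        for q,m in(('fence',grey),('panelfront',blue)):
            if m.sum()>80:
                A=np.c_[z[m],t[m],np.ones(m.sum())]; c=np.linalg.lstsq(A,n[m],rcond=None)[0]; print('  ',q,'lean deg',np.degrees(c[0]).round(2),'n mid',(c[0]*50+c[2]).round(1),m.sum())
st()
```

```text
scene before -104 bar z med/p85 [121.8 123.7] 57
scene before 60 bar z med/p85 [121.9 123.5] 102
scene after -104 bar z med/p85 [114.2 116.2] 55
scene after 60 bar z med/p85 [114.5 116.3] 102
top before -104 bar z med/p85 [122.5 125.8] 45
top before 60 bar z med/p85 [122.6 124.8] 62
   fence lean deg -0.22 n mid 1.0 466
top after -104 bar z med/p85 [115.2 116.3] 44
top after 60 bar z med/p85 [115.2 116.7] 60
   fence lean deg 0.86 n mid -1.0 347
   panelfront lean deg -0.76 n mid -4.6 264
t 12.8 n -201.4 lat 156.1 tipz 249.2 yaw_y 71.13 tilt [0.0001 0.    ] F n/t/z -0.28 -0.28 0.05 87.7
```

The bar is down only about 7.5 mm, and the panel leans back by 1–2°, so it is not quite home. I'll press the flange again, further out for more leverage.

Request:
{"method": "apply_moves", "body": {"hand": [1, 1, 1, 1, 1, 1, 1, 1, 1, 1], "dp": [[0, -3, 0], [-2, -4, 0], [-3, -4, 0], [-3.5, -4, 0], [-3.5, -1.1, 0], [-3.5, 0, 0], [-3.5, 0, 0], [-3, 0, 0], [-1.8, 0, 0], [0, 0, 0]], "roll": [0, 0, 0, 0, 0, 0, 0, 0, 0, 0]}}

```text
time: 13.8
position: [668.1, -14.1, 261.0]
orientation: [0.164, 0.986, -0.0, -0.001]
contact_force: [-0.2, -0.3, -0.0]
finger_gap: 88.2
grip_force: 0.0
```

Request:
{"method": "apply_moves", "body": {"hand": [1, 1, 1, 1, 1, 1, 1], "dp": [[0, 0, 3], [0, 0, 3], [0, 0, 3], [0, 0, 2], [0, 0, 1], [0, 0, 0.2], [0, 0, 0]], "roll": [0, 0, 0, 0, 0, 0, 0]}}

```text
time: 14.5
position: [666.9, -12.9, 142.3]
orientation: [0.164, 0.987, 0.0, 0.001]
contact_force: [0.4, -0.1, -0.3]
finger_gap: 88.1
grip_force: 0.0
```

```bash
python3 -c "
from h import *
st()"
```

```text
t 14.5 n 34.6 lat -1.9 tipz 128.3 yaw_y 71.16 tilt [ 0.0012 -0.    ] F n/t/z 0.4 0.03 -0.31 88.1
```

Request:
{"method": "apply_moves", "body": {"hand": [1, 1, 1, 1, 1], "dp": [[-0.2, -0.4, 0.2], [0, 0, 0.2], [0, 0, 0.15], [0, 0, 0.1], [0, 0, 0]], "roll": [0, 0, 0, 0, 0]}}

```text
time: 15.0
position: [667.6, -17.6, 135.0]
orientation: [0.164, 0.986, -0.0, 0.0]
contact_force: [0.5, -0.5, 1.8]
finger_gap: 87.8
grip_force: 0.6
```

Request:
{"method": "apply_moves", "body": {"hand": [1, 1, 1, 1], "dp": [[0, 0, 0.1], [0, 0, 0.1], [0, 0, 0.1], [0, 0, 0]], "roll": [0, 0, 0, 0]}}

```text
time: 15.4
position: [668.3, -17.8, 134.6]
orientation: [0.164, 0.986, -0.0, 0.002]
contact_force: [-1.8, -0.9, 8.4]
finger_gap: 88.0
grip_force: 4.5
```

```bash
python3 -c "
from h import *
st()"
```

```text
t 15.4 n 37.5 lat -6.1 tipz 120.6 yaw_y 71.14 tilt [ 0.0041 -0.0009] F n/t/z -1.37 -1.47 8.43 88.0
```

Request:
{"method": "apply_moves", "body": {"hand": [1, 1, 1, 1, 1], "dp": [[0, 0, 0.1], [0, 0, 0.1], [0, 0, 0.1], [0, 0, 0], [0, 0, 0]], "roll": [0, 0, 0, 0, 0]}}

```text
time: 15.9
position: [668.9, -18.1, 134.2]
orientation: [0.164, 0.986, -0.0, 0.004]
contact_force: [-3.4, -1.5, 16.7]
finger_gap: 88.0
grip_force: 8.3
```

```bash
cat > m.py <<'E'
from h import *
st()
for src in('scene','top'):
    ims=[cap(src) for _ in range(4)]
    P=np.nanmedian([world(d,p) for _,d,p in ims],0); i=ims[0][0].astype(int)
    D=P[...,:2]-O; n=D@N+(1.5 if src=='scene' else 0); t=D@T_; z=P[...,2]
    b=(i[...,0]>i[...,2]+60)&(i[...,1]>i[...,2]+30)&(n>10)&(n<45)&(abs(t)<104)&(z>95)&(z<130)
    print(src,'bar',[np.percentile(z[b&(t>lo)&(t<hi)],[50,85]).round(1) for lo,hi in((-104,-72),(60,104)) if (b&(t>lo)&(t<hi)).any()])
    f=(z>85)&(z<102)&(n>-3)&(n<13)&(abs(t)<125)&(abs(t)>75); print(' fencetop z',np.median(z[f]).round(1),f.sum())
    bl=(i[...,2]>i[...,0]+8)&(abs(t+7)<55)&(z>112)&(z<130)&(n>0)&(n<50)
    if bl.sum()>50:
        c=np.linalg.lstsq(np.c_[n[bl],np.ones(bl.sum())],z[bl],rcond=None)[0]; print(' flange slope',np.degrees(c[0]).round(2),'z at 0/50',c[1].round(1),(c[1]+50*c[0]).round(1))
st()
E
python3 m.py
```

```text
t 15.9 n 38.2 lat -6.2 tipz 120.2 yaw_y 71.13 tilt [ 0.0074 -0.0015] F n/t/z -2.69 -2.53 16.66 88.0
scene bar [array([113.9, 115.6]), array([113.9, 115.9])]
 fencetop z 95.9 175
 flange slope 0.17 z at 0/50 120.8 121.0
top bar [array([114.6, 115.8]), array([114.2, 116.6])]
 fencetop z 95.2 104
 flange slope 0.56 z at 0/50 120.5 121.0
t 16.3 n 38.2 lat -6.2 tipz 120.3 yaw_y 71.13 tilt [ 0.0074 -0.0016] F n/t/z -2.61 -1.0 16.25 87.7
```

Request:
{"method": "apply_moves", "body": {"hand": [1, 1, 1, 1, 1], "dp": [[0, 0, 0.1], [0, 0, 0.1], [0, 0, 0.05], [0, 0, 0], [0, 0, 0]], "roll": [0, 0, 0, 0, 0]}}

```text
time: 16.8
position: [669.2, -18.1, 133.8]
orientation: [0.164, 0.986, -0.0, 0.005]
contact_force: [-6.0, -0.8, 23.5]
finger_gap: 87.8
grip_force: 11.4
```

```bash
python3 m.py
```

```text
t 16.8 n 38.4 lat -6.1 tipz 119.8 yaw_y 71.13 tilt [ 0.0094 -0.0019] F n/t/z -5.45 -2.71 23.47 87.8
scene bar [array([114.1, 115.5]), array([113.7, 115.4])]
 fencetop z 95.9 177
 flange slope -0.23 z at 0/50 120.8 120.6
top bar [array([114.2, 115.5]), array([114.5, 116.7])]
 fencetop z 95.3 102
 flange slope -0.01 z at 0/50 120.8 120.8
t 17.2 n 38.4 lat -6.1 tipz 119.8 yaw_y 71.13 tilt [ 0.0094 -0.0018] F n/t/z -4.47 -2.1 23.58 87.8
```

The flange now reads level. Releasing and checking again.

Request:
{"method": "apply_moves", "body": {"hand": [1, 1, 1, 1, 1, 1, 1, 1, 1, 1], "dp": [[0, 0, -0.2], [0, 0, -0.2], [0, 0, -0.3], [0, 0, -0.5], [0, 0, -2], [0, 0, -4], [2, 0, -4], [4, 0, -2], [4.5, 0, 0], [4.5, 0, 0]], "roll": [0, 0, 0, 0, 0, 0, 0, 0, 0, 0]}}

```text
time: 18.2
position: [524.2, 31.4, 258.5]
orientation: [0.164, 0.986, 0.0, 0.0]
contact_force: [0.8, 1.0, 0.1]
finger_gap: 88.0
grip_force: 0.0
```

Request:
{"method": "apply_moves", "body": {"hand": [1, 1, 1, 1, 1], "dp": [[4, 2, 0], [3, 4, 0], [1, 4, 0], [0, 4, 0], [0, 2, 0]], "roll": [0, 0, 0, 0, 0]}}

```text
time: 18.7
position: [501.0, 211.1, 257.4]
orientation: [0.162, 0.987, 0.0, -0.001]
contact_force: [0.8, -0.5, -0.6]
finger_gap: 87.7
grip_force: 0.0
```

```bash
cat >> m.py <<'E'
bl=(i[...,2]>i[...,0]+8)&(abs(t+7)<55)&(n>-15)&(n<8)&(z>8)&(z<112)
g=(n>-8)&(n<8)&(z>8)&(z<88)&(abs(t)>70)&(abs(t)<125)
for q,m in(('panel',bl),('fence',g)): print(q,[(a,np.median(n[m&(z>a)&(z<a+20)]).round(2),int((m&(z>a)&(z<a+20)).sum())) for a in(10,30,50,70,90)])
E
python3 m.py
```

```text
t 18.7 n -194.9 lat 156.3 tipz 243.4 yaw_y 71.31 tilt [-0.0013  0.0004] F n/t/z 0.96 -0.21 -0.64 87.7
scene bar [array([113.7, 115.5]), array([113.8, 115.5])]
 fencetop z 95.9 189
 flange slope -0.32 z at 0/50 120.9 120.6
top bar [array([114.3, 116. ]), array([114.5, 116.2])]
 fencetop z 95.4 156
 flange slope -0.4 z at 0/50 120.7 120.4
t 19.1 n -193.2 lat 152.7 tipz 244.3 yaw_y 71.06 tilt [ 0.0002 -0.0001] F n/t/z 0.58 -0.23 -0.09 87.8
panel [(10, np.float64(-4.6), 49), (30, np.float64(-4.6), 34), (50, np.float64(-4.47), 44), (70, np.float64(-4.16), 70), (90, np.float64(-4.06), 67)]
fence [(10, np.float64(0.84), 54), (30, np.float64(1.06), 62), (50, np.float64(0.97), 61), (70, np.float64(0.9), 57), (90, np.float64(nan), 0)]
  return _methods._mean(a, axis=axis, dtype=dtype,
  ret = ret.dtype.type(ret / rcount)
```

```bash
python3 -c "
from rig import env
print(env.close_job())"
```

```text
the job is handed in; nothing more can be done
None
```

The job is handed in at about 19 s: by the cameras the panel stands by itself, flush and level against the fence about 7 mm off its middle. The bar measures about 8 mm down against the nominal 9 (calibration good to 2 mm). The first press left it short of home, so I pressed the flange a second time, to about 24 N. The sensor and jar showed no movement in the last pictures I viewed, taken after the first press.

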